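# Latch open the spring jaw of the gold frame's cradle

## Robot

A 7-joint arm with a two-finger parallel gripper is mounted at the origin on the work surface. World frame = base frame: x ahead of the robot, y to its left, z up, the work surface at z = 0. Lengths are in m, angles in rad, forces in N, time in s.
With the tool pointing down it reaches from about 0.4 to 0.85 m from the base axis. Payload 10.4 kg.
Tool frame: the origin (TCP) lies midway between the tips of the shut fingers; the grasp point (between the pads) lies 19 mm behind it (manip.pinch_z is the distance from the TCP to the grasp point, in m); z points along the fingers, y is the direction in which the jaws open and shut (so a half turn about z gives the same grasp; the last joint's range is limited). The gripper opens to 85 mm and grips with 20 to 120 N. Pads are 22 mm wide; open, the fingers measure 114 mm over their backs; the gripper's body (76 mm by 85 mm) begins 54 mm behind the grasp point. The pads swing forward as they close: fully open they stand 13 mm farther back than shut.
Start: joints at [1.127, 0.332, -0.065, 1.46, 0.022, 1.35, -0.088], TCP at [0.255, -0.57, 0.208] pointing down, gripper open.
Joint ranges: [-2.6, 2.6], [-0.5, 2.12], [-1.47, 1.34], [0.16, 2.42], [-1.27, 4.41], [0.06, 2.06], [-2.6, 2.6]. Speed limits (rad/s): [2.22, 2.22, 2.79, 2.79, 3.14, 3.14, 3.14].

## Interface

Orientations are given as a unit quaternion [w, x, y, z].
In Python, from plant import status, cams, ticket, manip gives the robot as it stands.
- The arm moves only by the tool play_rows, never from a script. Its argument "increments" is a list of rows, each an object of numbers: "dx", "dy", "dz": the shift along the tool's x, y, z in units of 40 mm (1.0 is 40 mm); "spin": the turn about the tool's z in units of 5 degrees (1.0 is 5 degrees); "hand": the opening, from 0 (shut) to 1 (fully open). A call has 1 to 8 rows; each row shifts and turns the commanded pose from where the row before left it, along the tool's axes as they then stand; what a row does not reach is not made up. A row lasts 1/12 s, in which the tool goes at most 41.7 mm and 7.16 degrees, less where a joint would pass 70% of its speed; a pose out of reach is approached as far as the arm can. A call is refused whole if a number of a shift passes 1 or a number of a turn 1, either way. A call with a gripper value outside its range is refused whole. The fingers move at their own pace and stop on an object; "force" is the grip in N (left out, the last holds). Time passes only in rows, so rows that do not move let the fingers close. It gives the time, the measured TCP pose, the force and the opening at its end, in the units of the state.
- status.get_obs(): the state, without advancing time (a new reading comes with each control period).
- cams.read_camera(name): name is "scene" or "top" or "wrist"; returns a dict with "pixels" (400x640x3 uint8, red, green, blue), "intrinsics" (3x3 intrinsics, pixels), "eye" and "orientation" of the camera in the world; the wrist camera has in their place "hand_eye" (4x4, takes a point from camera to tool coordinates, whose origin is the TCP and whose axes are the flange's). Camera axes: x right, y up, looking along -z (the intrinsics and any distortion apply to the point x, -y, -z); pixel columns grow to the right and rows downward; lengths in m; the calibration is good to about 2 mm. The wrist camera is an equidistant fisheye: a pixel r from the principal point sees the ray r / f radians off the axis. A picture is of the moment at which its call begins: read the wrist's pose just before it. There is no depth.
- ticket.finish_job(): hands the job in, once; it reports no verdict.
The state is a dict: "t": time; "joints": joint angles; "qvel": joint speeds; "tau": joint torques, N m; "ee_pos": TCP position; "eef_rot": TCP orientation; "ft_force": force on the tool from outside, world axes, zero at the start; "ft_torque": the same for the moment, N m; "finger_gap": finger opening in m.
Only numpy, scipy, OpenCV 4.12 (cv2) and the standard library are available. Lean on these libraries where they do the work, as an engineer would, in place of code of your own. Each camera call takes 0.05 s, during which the arm holds its last target. There are 200 camera calls.

## Task

The small gold mirror frame is finished and must be freed from its cradle. Take the orange knob of the cradle that holds the gold frame, draw the spring-loaded jaw back away from the frame to the far end of the slot, move the knob sideways and let its stem settle into the holding notch, so that the jaw stays open by itself when you let go. Leave the frame lying where it is, and leave the other cradle, with the white frame, clamped.

Things in the scene. Friction and masses are not known exactly. Their poses are not given: they have to be found in the camera images.
- gold_cradle: Fixed plywood cradle of the gold frame, 300 x 190 x 18 mm; origin under its centre on the bench, z up. In its frame (mm) the knob's stem runs in a hooked slot: home x -35, y 0; straight along -x to the end, x -103; from x -83 to -103 it can move along +y to 40. A lip (y 9 to 21, tip at x -77) guards the holding notch at y 27 to 40, where the stem sinks back along +x and is held at x -69.
- gold_knob (a point): Centre of the gold cradle's orange knob: upright cylinder, 26 mm diameter, 44 mm high, centre 90 mm above the bench, on a 12 mm stem through a steel plate whose top is 56 mm above the bench. Axes as gold_cradle; it does not turn. A spring pushes it to +x, 4 N at home to 6.5 N at x -93 mm; let go outside the notch it snaps home. Sideways under 1 N. Good path: x -93, then y 34, then let it go back.
- gold_frame: Loose gold oval mirror frame, 0.2 to 0.4 kg, about 110 x 134 mm, 20 mm high, lying on the cradle's +x half between the jaw and rubber posts 42 mm above the bench; origin under its centre, 18 mm above the bench, 72 mm along +x from the cradle's origin.
- white_knob (a point): Centre of the orange knob on the other, identical cradle, which holds the ungilded white frame. To be left alone.
There are look-alikes about, which are no part of the job. Leave any purple or red look-alike of the gold_frame alone.

How it is judged:
At the end, for the whole second after the job is handed in: The gold cradle's knob, released, is held in the notch: its centre 63 to 81 mm from the cradle's origin towards -x and more than 24 mm towards +y in the cradle's frame; the gold frame is at rest within 20 mm of where it lay, and the white cradle's knob within 12 mm of its start (x of gold_knob in the frame of gold_cradle between -0.081 and -0.063 m and y of gold_knob in the frame of gold_cradle above 0.024 m and linear speed of gold_frame below 0.02 m/s and distance of gold_frame from where it was at the start of the episode below 0.02 m and distance of white_knob from where it was at the start of the episode below 0.012 m); the robot touches nothing.
It fails at once if the white frame's jaw is drawn open (distance of white_knob from where it was at the start of the episode above 0.015 m).
It fails at once if the gold frame is shoved or lifted more than 25 mm (distance of gold_frame from where it was at the start of the episode above 0.025 m).
It also fails if it takes over 32 s, if anything falls off the work surface, if the arm or the gripper's body presses on something with over 40 N, if the wrist force passes 120 N, or if a joint passes its speed limit or range.

## Working session

There is one attempt and no reset: what is moved stays moved. The work goes in short steps, Python scripts to look and compute and a tool call to move; the robot and the scene stay as the last step left them, time stands still between calls to the robot, and variables do not carry over. Pictures are saved under pics/ and viewed, about 8 in all and at most 12, crops included, and the job is handed in when it is done.

Besides the shell and the picture viewer there is one more tool, called after "Call:" by a JSON object that holds its "api" and its "payload". play_rows: Moves the arm, as the interface text tells. Its arguments: {"type":"object","properties":{"increments":{"type":"array"},"force":{"type":"number"}},"required":["increments"]}

```bash
mkdir -p pics; cat > h.py <<'E'
import numpy as np, cv2
from scipy.spatial.transform import Rotation as R
from plant import status, cams, ticket, manip
def rot(q): return R.from_quat([q[1],q[2],q[3],q[0]]).as_matrix() if np.size(q)==4 else np.array(q)
def snap(n,f):
    c=cams.read_camera(n); cv2.imwrite('pics/'+f,c['pixels'][:,:,::-1]); return c
def world(c,u,v,z):
    K=np.array(c['intrinsics']); d=np.array([(u-K[0,2])/K[0,0],-(v-K[1,2])/K[1,1],-1.])
    d=rot(c['orientation'])@d; e=np.array(c['eye']); return e+d*(z-e[2])/d[2]
E
python3 - <<'E'
from h import *
o=status.get_obs(); print(o)
for n in('top','scene'):
    c=snap(n,n+'1.png'); print({k:v for k,v in c.items() if k!='pixels'})
E
```

```text
{'t': 0.0, 'joints': array([ 1.12738444,  0.33284958, -0.06470168,  1.46098123,  0.02160589,
        1.34989433, -0.0884858 ]), 'qvel': array([ 1.97175896e-03,  7.65175497e-04, -1.54816027e-03, -1.48499423e-03,
        7.78726000e-05, -4.31495485e-05, -7.60580418e-04]), 'tau': array([ 4.09001022e-04, -6.25449300e+01,  4.89083177e-02, -3.91602731e+01,
        1.61320885e-02,  1.00248758e-02, -2.97066435e-06]), 'ee_pos': array([ 0.25513194, -0.57008994,  0.20751083]), 'eef_rot': array([-6.93884040e-04,  9.77941896e-01,  2.08875877e-01, -1.85918419e-04]), 'ft_force': array([-0.09190297,  0.23441156,  0.52477914]), 'ft_torque': array([-0.0622298 ,  0.00937355, -0.01338613]), 'finger_gap': 0.08528665044193941}
{'intrinsics': array([[362.21847497,   0.        , 316.31547946],
       [  0.        , 362.21847497, 197.81789467],
       [  0.        ,   0.        ,   1.        ]]), 'eye': array([ 0.37445559, -0.11065811,  0.94155924]), 'orientation': array([-0.70504334, -0.02431487,  0.0272895 ,  0.70822169])}
{'intrinsics': array([[411.08521349,   0.        , 313.29633571],
       [  0.        , 411.08521349, 200.0607442 ],
       [  0.        ,   0.        ,   1.        ]]), 'eye': array([ 0.91632649, -0.47852041,  0.99719884]), 'orientation': array([0.8648034 , 0.24749152, 0.12336618, 0.41909881])}
```

View pics/top1.png

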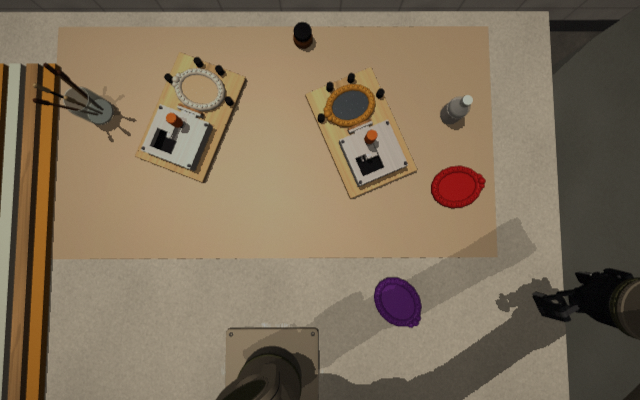

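View pics/scene1.png

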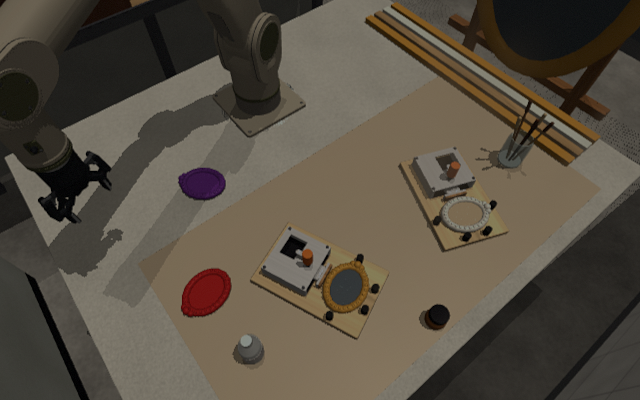

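The top view shows the gold cradle around (360,132) with its knob at about (371,137). The white cradle is around (190,118). The red and purple look-alikes are at (457,187) and (398,302). I'll enlarge the gold cradle next.

```bash
python3 - <<'E'
import cv2
i=cv2.imread('pics/top1.png')[60:205,295:425]; cv2.imwrite('pics/c1.png',cv2.resize(i,None,fx=4,fy=4,interpolation=cv2.INTER_CUBIC))
E
```

```text
(no output)
```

View pics/c1.png

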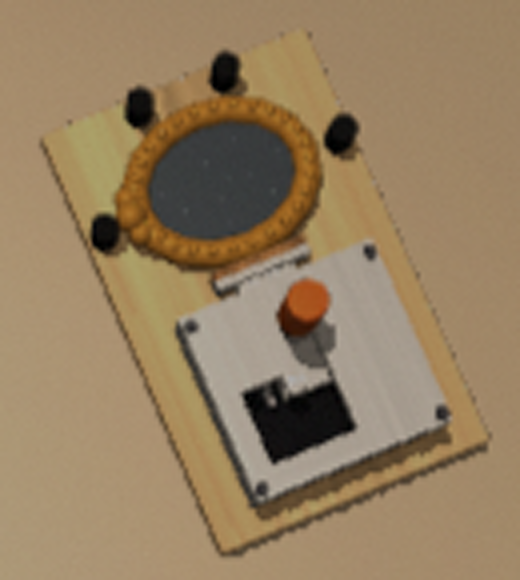

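The enlarged crop shows the board corners at about (42,142), (305,32), (488,438) and (225,552). The knob top is at about (310,297), and the notch is on the left (+y) side of the slot.

```bash
python3 - <<'E'
from h import *
c=cams.read_camera('top')
f=lambda p,z: world(c,p[0]/4+295-.4,p[1]/4+60-.4,z)[:2]
A,B,C,D=[f(p,.018) for p in((42,142),(305,32),(488,438),(225,552))]
print([np.linalg.norm(x) for x in(B-A,C-B,D-C,A-D)])
o=(A+B+C+D)/4; ax=(A+B-C-D); th=np.arctan2(ax[1],ax[0]); print(o,np.degrees(th))
k=f((310,297),.112); Rm=np.array([[np.cos(th),-np.sin(th)],[np.sin(th),np.cos(th)]])
print('knob',k,'in cradle',Rm.T@(k-o),'expected',o+Rm@[-.035,0])
s=status.get_obs(); T=rot(s['eef_rot']); print(T)
# tool yaw; want tool y along cradle y or x
print('tool x yaw',np.degrees(np.arctan2(T[1,0],T[0,0])),'tool y yaw',np.degrees(np.arctan2(T[1,1],T[0,1])), s['ee_pos'],manip.pinch_z)
for p in [(192,327),(370,252),(442,412),(262,488)]: print('screw',Rm.T@(f(p,.056)-o))
E
```

```text
[np.float64(0.18784230471811247), np.float64(0.2923859214663135), np.float64(0.1851127550109179), np.float64(0.29290174461160656)]
[ 0.61312097 -0.23062423] 23.139979508969116
knob [ 0.58385039 -0.24484394] in cradle [-0.03250373 -0.00157298] expected [ 0.5809368  -0.24437849]
[[ 9.12784998e-01  4.08440112e-01 -4.71693540e-04]
 [ 4.08440381e-01 -9.12784529e-01  9.26627279e-04]
 [-5.20828158e-05 -1.03847017e-03 -9.99999459e-01]]
tool x yaw 24.106899607054864 tool y yaw -65.89310349187217 [ 0.25516307 -0.5702116   0.20773603] 0.0187
screw [-0.01130586  0.05946702]
screw [-0.01188506 -0.06139003]
screw [-0.12132143 -0.06096758]
screw [-0.12035355  0.06031304]
```

Call:
{"api": "play_rows", "payload": {"increments": [{"dx": 0.7,"dy": -0.27,"spin": 0.2,"hand": 1},{"dx": 0.8,"dy": -0.3},{"dx": 0.8,"dy": -0.3},{"dx": 0.8,"dy": -0.3},{"dx": 0.8,"dy": -0.3},{"dx": 0.8,"dy": -0.3},{"dx": 0.8,"dy": -0.3},{"dx": 0.7,"dy": -0.27}], "force": 60}}

```text
invalid input at $.increments[0]: expected keys dx, dy, dz, spin, hand
```

```bash
cat > g.py <<'E'
from h import *
import sys
s=status.get_obs(); T=rot(s['eef_rot']); d=np.array([float(a) for a in sys.argv[1:4]])-s['ee_pos']
print('t',s['t'],'pos',s['ee_pos'],'yaw',np.degrees(np.arctan2(T[1,0],T[0,0])),'gap',s['finger_gap'],'F',s['ft_force'])
print('units',T.T@d/.04)
th=np.radians(23.14);Rm=np.array([[np.cos(th),-np.sin(th)],[np.sin(th),np.cos(th)]])
print('cradle',Rm.T@(s['ee_pos'][:2]-[.6135,-.2308]))
E
python3 g.py .582 -.245 .2
```

```text
t 0.15 pos [ 0.25516307 -0.5702116   0.20773603] yaw 24.106899607054864 gap 0.08548953660415852 F [ 0.43844857  0.80295104 -0.48616379]
units [10.77904508 -4.08366929  0.1970801 ]
cradle [-0.46288948 -0.17128609]
```

All keys are required in every row.

Call:
{"api": "play_rows", "payload": {"increments": [{"dx": 0.7,"dy": -0.27,"dz": 0,"spin": 0.2,"hand": 1},{"dx": 0.8,"dy": -0.3,"dz": 0,"spin": 0,"hand": 1},{"dx": 0.8,"dy": -0.3,"dz": 0,"spin": 0,"hand": 1},{"dx": 0.8,"dy": -0.3,"dz": 0,"spin": 0,"hand": 1},{"dx": 0.8,"dy": -0.3,"dz": 0,"spin": 0,"hand": 1},{"dx": 0.8,"dy": -0.3,"dz": 0,"spin": 0,"hand": 1},{"dx": 0.8,"dy": -0.3,"dz": 0,"spin": 0,"hand": 1},{"dx": 0.7,"dy": -0.27,"dz": 0,"spin": 0,"hand": 1}], "force": 60}}

```text
t: 0.82
ee_pos: [0.4478, -0.3846, 0.2082]
eef_rot: [-0.0, 0.98, 0.201, 0.0]
ft_force: [-0.0, 0.8, -0.4]
finger_gap: 0.0855
```

```bash
python3 g.py .582 -.245 .2
```

```text
t 0.8167 pos [ 0.44780951 -0.3846276   0.20820568] yaw 23.17506295063435 gap 0.0854620967294836 F [-0.00649912  0.83227516 -0.36234488]
units [ 4.45773366 -1.88871539  0.20686588]
cradle [-0.21281129 -0.07633885]
```

Call:
{"api": "play_rows", "payload": {"increments": [{"dx": 0.75,"dy": -0.32,"dz": 0,"spin": 0,"hand": 1},{"dx": 0.75,"dy": -0.32,"dz": 0,"spin": 0,"hand": 1},{"dx": 0.75,"dy": -0.32,"dz": 0,"spin": 0,"hand": 1},{"dx": 0.75,"dy": -0.32,"dz": 0,"spin": 0,"hand": 1},{"dx": 0.75,"dy": -0.32,"dz": 0,"spin": 0,"hand": 1},{"dx": 0.6,"dy": -0.27,"dz": 0,"spin": 0,"hand": 1},{"dx": 0,"dy": 0,"dz": 0,"spin": 0,"hand": 1},{"dx": 0,"dy": 0,"dz": 0,"spin": 0,"hand": 1}]}}

```text
t: 1.48
ee_pos: [0.5778, -0.2477, 0.2078]
eef_rot: [-0.0, 0.979, 0.202, -0.0]
ft_force: [-1.7, -0.9, 0.6]
finger_gap: 0.0851
```

```bash
python3 g.py .582 -.245 .078; python3 - <<'E'
from h import *
c=snap('wrist','w1.png'); print({k:v for k,v in c.items() if k!='pixels'})
s=status.get_obs(); T=rot(s['eef_rot']); H=np.array(c['hand_eye']); K=np.array(c['intrinsics'])
# expected pixel of knob top
for p in ([.582,-.245,.112],[.582,-.245,.068]):
    q=H[:3,:3].T@(T.T@(np.array(p)-s['ee_pos'])-H[:3,3]); q=q*[1,-1,-1]; r=np.hypot(q[0],q[1]); a=np.arctan2(r,q[2])
    print(K[0,2]+K[0,0]*a*q[0]/r,K[1,2]+K[1,1]*a*q[1]/r)
E
```

```text
t 1.4833 pos [ 0.57776408 -0.24767706  0.20777472] yaw 23.304307974084278 gap 0.08507229331228197 F [-1.74805683 -0.9158451   0.61835847]
units [ 0.12421082 -0.01626268  3.24436817]
cradle [-0.0394932  -0.00147578]
{'intrinsics': array([[309.70691629,   0.        , 316.37568575],
       [  0.        , 309.70691629, 202.76872623],
       [  0.        ,   0.        ,   1.        ]]), 'hand_eye': array([[ 6.66669390e-05,  9.58134968e-01,  2.86316918e-01,
         7.39554879e-02],
       [ 9.99999389e-01,  2.52107741e-04, -1.07649993e-03,
        -1.51685638e-04],
       [-1.10361493e-03,  2.86316815e-01, -9.58134366e-01,
        -1.65462553e-01],
       [ 0.00000000e+00,  0.00000000e+00,  0.00000000e+00,
         1.00000000e+00]])}
313.78606921617984 190.95187769536298
314.1027220047143 180.04125004934775
```

View pics/w1.png

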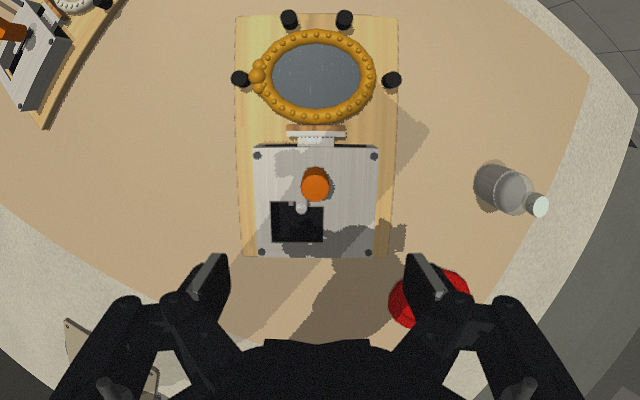

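The wrist view puts the knob top at about (315,188), against a predicted (314,191), which agrees to about 2 mm. Descending.

Call:
{"api": "play_rows", "payload": {"increments": [{"dx": 0.15,"dy": 0,"dz": 0.4,"spin": 0,"hand": 1},{"dx": 0,"dy": -0.03,"dz": 0.5,"spin": 0,"hand": 1},{"dx": 0,"dy": 0,"dz": 0.5,"spin": 0,"hand": 1},{"dx": 0,"dy": 0,"dz": 0.5,"spin": 0,"hand": 1},{"dx": 0,"dy": 0,"dz": 0.5,"spin": 0,"hand": 1},{"dx": 0,"dy": 0,"dz": 0.5,"spin": 0,"hand": 1},{"dx": 0,"dy": 0,"dz": 0.3,"spin": 0,"hand": 1},{"dx": 0,"dy": 0,"dz": 0,"spin": 0,"hand": 1}]}}

```text
t: 2.2
ee_pos: [0.5796, -0.247, 0.0775]
eef_rot: [-0.001, 0.98, 0.199, -0.002]
ft_force: [-0.4, 0.8, 0.5]
finger_gap: 0.0852
```

```bash
python3 g.py .583 -.2445 .078; python3 -c "
from h import *
snap('wrist','w2.png')"
```

```text
t 2.2 pos [ 0.57959952 -0.2470016   0.07746379] yaw 23.00721013002872 gap 0.08520325144915336 F [-0.3570211   0.78868096  0.5069905 ]
units [ 0.10264254 -0.02437588 -0.01372219]
cradle [-0.03753999 -0.00157595]
```

View pics/w2.png

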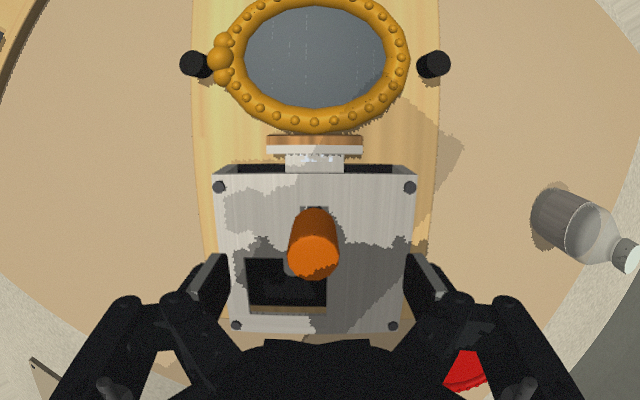

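The knob, at about (314,258), is centred between the open fingers. I'll add 4 mm forward and close.

Call:
{"api": "play_rows", "payload": {"increments": [{"dx": 0.1,"dy": -0.02,"dz": 0,"spin": 0,"hand": 1},{"dx": 0,"dy": 0,"dz": 0,"spin": 0,"hand": 0},{"dx": 0,"dy": 0,"dz": 0,"spin": 0,"hand": 0},{"dx": 0,"dy": 0,"dz": 0,"spin": 0,"hand": 0},{"dx": 0,"dy": 0,"dz": 0,"spin": 0,"hand": 0},{"dx": 0,"dy": 0,"dz": 0,"spin": 0,"hand": 0},{"dx": 0,"dy": 0,"dz": 0,"spin": 0,"hand": 0},{"dx": 0,"dy": 0,"dz": 0,"spin": 0,"hand": 0}], "force": 60}}

```text
t: 2.92
ee_pos: [0.5853, -0.243, 0.0811]
eef_rot: [-0.0, 0.98, 0.201, -0.0]
ft_force: [-4.3, 3.8, 7.1]
finger_gap: 0.0228
```

```bash
python3 g.py .583 -.2445 .078
```

```text
t 2.9167 pos [ 0.58528782 -0.24300404  0.08109333] yaw 23.137100741317106 gap 0.022793180401449894 F [-4.33446981  3.77044683  7.14654917]
units [-0.06728599  0.01198446  0.07732672]
cradle [-0.03073837 -0.00013539]
```

```bash
python3 -c "
from h import *
c=snap('wrist','w3.png')
i=cv2.imread('pics/w3.png')[150:350,180:460]; cv2.imwrite('pics/w3c.png',cv2.resize(i,None,fx=2.5,fy=2.5))"; python3 g.py .583 -.2445 .078
```

```text
t 2.9667 pos [ 0.58528801 -0.24299409  0.08112374] yaw 23.139615893844162 gap 0.02271957322011146 F [-3.90419523  3.83698778  7.39799701]
units [-0.06738737  0.01220547  0.07808818]
cradle [-0.03073429 -0.00012632]
```

View pics/w3c.png

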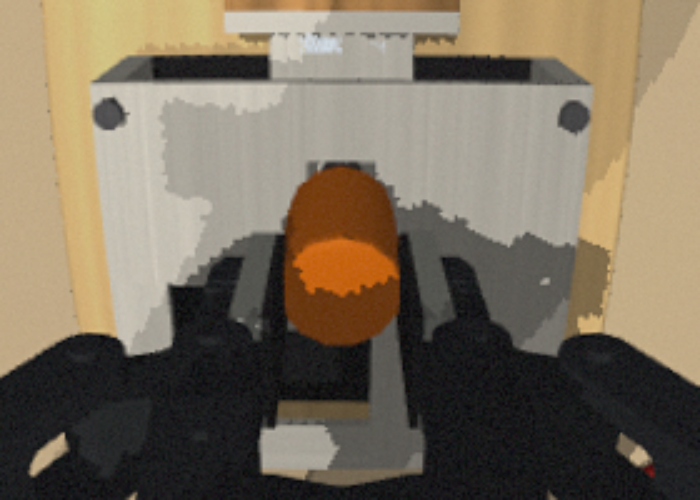

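The knob is gripped between both pads. Next I'll draw the jaw back 58 mm.

Call:
{"api": "play_rows", "payload": {"increments": [{"dx": -0.15,"dy": 0,"dz": 0,"spin": 0,"hand": 0},{"dx": -0.2,"dy": 0,"dz": 0,"spin": 0,"hand": 0},{"dx": -0.25,"dy": 0,"dz": 0,"spin": 0,"hand": 0},{"dx": -0.25,"dy": 0,"dz": 0,"spin": 0,"hand": 0},{"dx": -0.25,"dy": 0,"dz": 0,"spin": 0,"hand": 0},{"dx": -0.2,"dy": 0,"dz": 0,"spin": 0,"hand": 0},{"dx": -0.15,"dy": 0,"dz": 0,"spin": 0,"hand": 0},{"dx": 0,"dy": 0,"dz": 0,"spin": 0,"hand": 0}]}}

```text
t: 3.63
ee_pos: [0.5326, -0.2653, 0.0812]
eef_rot: [-0.001, 0.98, 0.201, 0.001]
ft_force: [3.5, 7.0, 2.9]
finger_gap: 0.0224
```

```bash
python3 g.py .583 -.2445 .078; python3 - <<'E'
from h import *
c=snap('top','t2.png'); i=cv2.imread('pics/t2.png')[60:205,295:425]; a=cv2.resize(i,None,fx=3,fy=3,interpolation=cv2.INTER_CUBIC)
snap('wrist','w4.png'); b=cv2.resize(cv2.imread('pics/w4.png')[100:350,160:480],(400,312)); b=cv2.copyMakeBorder(b,0,a.shape[0]-312,0,0,cv2.BORDER_CONSTANT)
cv2.imwrite('pics/p4.png',np.hstack([a,b]))
E
```

```text
t 3.6333 pos [ 0.53255041 -0.26528494  0.08116934] yaw 23.149548421802923 gap 0.0224484125286873 F [3.52982382 6.99461985 2.87628875]
units [1.36376066 0.01809472 0.08271512]
cradle [-0.08798885  0.00010097]
```

View pics/p4.png

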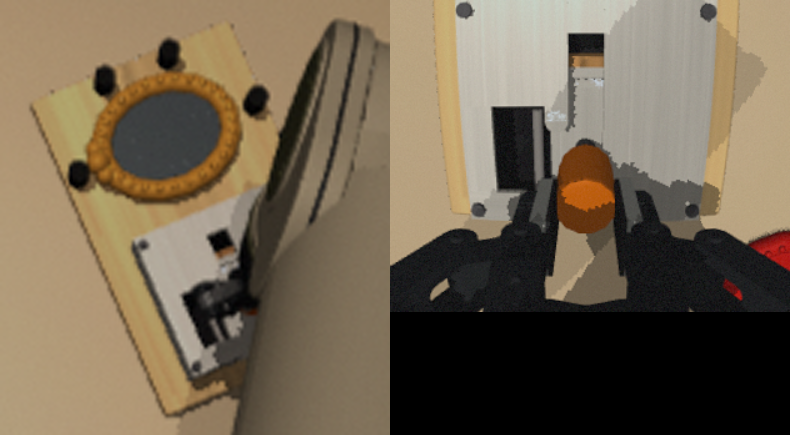

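The knob moved 57 mm, to x ≈ -92, and the frame still lies in place. Now sideways 34 mm (+y is tool -y).

Call:
{"api": "play_rows", "payload": {"increments": [{"dx": 0,"dy": -0.1,"dz": 0,"spin": 0,"hand": 0},{"dx": 0,"dy": -0.15,"dz": 0,"spin": 0,"hand": 0},{"dx": 0,"dy": -0.15,"dz": 0,"spin": 0,"hand": 0},{"dx": 0,"dy": -0.15,"dz": 0,"spin": 0,"hand": 0},{"dx": 0,"dy": -0.15,"dz": 0,"spin": 0,"hand": 0},{"dx": 0,"dy": -0.15,"dz": 0,"spin": 0,"hand": 0},{"dx": 0,"dy": 0,"dz": 0,"spin": 0,"hand": 0},{"dx": 0,"dy": 0,"dz": 0,"spin": 0,"hand": 0}]}}

```text
t: 4.4
ee_pos: [0.5204, -0.2342, 0.0812]
eef_rot: [0.0, 0.98, 0.201, 0.002]
ft_force: [5.5, 2.9, 1.0]
finger_gap: 0.023
```

```bash
python3 g.py .583 -.2445 .078
```

```text
t 4.4 pos [ 0.52039113 -0.23424451  0.08119268] yaw 23.193092848488423 gap 0.023015298876513043 F [5.51966252 2.90077481 0.97891135]
units [1.337472   0.85199041 0.08546933]
cradle [-0.08697163  0.03342246]
```

Call:
{"api": "play_rows", "payload": {"increments": [{"dx": 0.1,"dy": 0,"dz": 0,"spin": 0,"hand": 0},{"dx": 0.1,"dy": 0,"dz": 0,"spin": 0,"hand": 0},{"dx": 0.1,"dy": 0,"dz": 0,"spin": 0,"hand": 0},{"dx": 0.1,"dy": 0,"dz": 0,"spin": 0,"hand": 0},{"dx": 0.1,"dy": 0,"dz": 0,"spin": 0,"hand": 0},{"dx": 0.05,"dy": 0,"dz": 0,"spin": 0,"hand": 0},{"dx": 0,"dy": 0,"dz": 0,"spin": 0,"hand": 0},{"dx": 0,"dy": 0,"dz": 0,"spin": 0,"hand": 0}]}}

```text
t: 5.07
ee_pos: [0.5406, -0.2262, 0.0812]
eef_rot: [0.0, 0.98, 0.201, 0.002]
ft_force: [5.3, 2.5, 2.9]
finger_gap: 0.0227
```

```bash
python3 g.py .583 -.2445 .078; python3 - <<'E'
from h import *
snap('wrist','w5.png'); cv2.imwrite('pics/w5c.png',cv2.resize(cv2.imread('pics/w5.png')[100:350,160:480],None,fx=2,fy=2))
E
```

```text
t 5.0667 pos [ 0.54063261 -0.22620898  0.08116404] yaw 23.147086798752692 gap 0.022651586101116325 F [5.30675896 2.52200165 2.94994983]
units [0.79394165 0.83671883 0.08239146]
cradle [-0.06520084  0.03285703]
```

View pics/w5c.png

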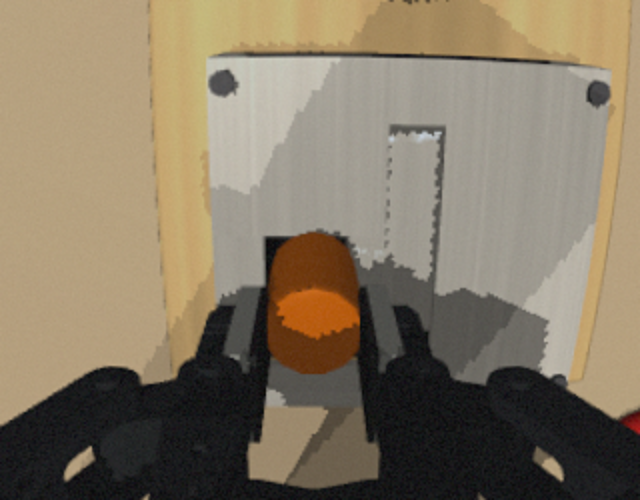

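The knob is in the notch column at x ≈ -69, past the lip, at y ≈ 33. Releasing.

Call:
{"api": "play_rows", "payload": {"increments": [{"dx": 0.05,"dy": 0,"dz": 0,"spin": 0,"hand": 0},{"dx": 0,"dy": 0,"dz": 0,"spin": 0,"hand": 0.9},{"dx": 0,"dy": 0,"dz": 0,"spin": 0,"hand": 0.9},{"dx": 0,"dy": 0,"dz": 0,"spin": 0,"hand": 0.9},{"dx": 0,"dy": 0,"dz": 0,"spin": 0,"hand": 0.9},{"dx": 0,"dy": 0,"dz": 0,"spin": 0,"hand": 0.9},{"dx": 0,"dy": 0,"dz": 0,"spin": 0,"hand": 0.9},{"dx": 0,"dy": 0,"dz": 0,"spin": 0,"hand": 0.9}]}}

```text
t: 5.78
ee_pos: [0.5407, -0.226, 0.0802]
eef_rot: [-0.0, 0.98, 0.2, -0.0]
ft_force: [-0.3, 0.1, -0.4]
finger_gap: 0.077
```

Call:
{"api": "play_rows", "payload": {"increments": [{"dx": 0,"dy": 0,"dz": -0.2,"spin": 0,"hand": 0.9},{"dx": 0,"dy": 0,"dz": -0.5,"spin": 0,"hand": 0.9},{"dx": 0,"dy": 0,"dz": -0.6,"spin": 0,"hand": 0.9},{"dx": 0,"dy": 0,"dz": -0.6,"spin": 0,"hand": 0.9},{"dx": 0,"dy": 0,"dz": -0.6,"spin": 0,"hand": 0.9},{"dx": 0,"dy": 0,"dz": -0.6,"spin": 0,"hand": 0.9},{"dx": -0.4,"dy": 0,"dz": -0.5,"spin": 0,"hand": 0.9},{"dx": -0.6,"dy": 0,"dz": 0,"spin": 0,"hand": 0.9}]}}

```text
t: 6.45
ee_pos: [0.5068, -0.2407, 0.2293]
eef_rot: [0.002, 0.979, 0.202, 0.003]
ft_force: [-0.5, 0.7, 0.7]
finger_gap: 0.0767
```

Call:
{"api": "play_rows", "payload": {"increments": [{"dx": -0.7,"dy": 0.3,"dz": 0,"spin": 0,"hand": 0.9},{"dx": -0.8,"dy": 0.3,"dz": 0,"spin": 0,"hand": 0.9},{"dx": -0.8,"dy": 0.3,"dz": 0,"spin": 0,"hand": 0.9},{"dx": -0.8,"dy": 0.3,"dz": 0,"spin": 0,"hand": 0.9},{"dx": -0.8,"dy": 0.3,"dz": 0,"spin": 0,"hand": 0.9},{"dx": -0.5,"dy": 0.2,"dz": 0,"spin": 0,"hand": 0.9},{"dx": 0,"dy": 0,"dz": 0,"spin": 0,"hand": 0.9},{"dx": 0,"dy": 0,"dz": 0,"spin": 0,"hand": 0.9}]}}

```text
t: 7.12
ee_pos: [0.368, -0.3741, 0.225]
eef_rot: [0.0, 0.98, 0.199, 0.0]
ft_force: [1.4, 0.5, 0.4]
finger_gap: 0.0766
```

```bash
python3 g.py .583 -.2445 .078; python3 - <<'E'
from h import *
c=snap('top','t3.png'); i=cv2.imread('pics/t3.png')
cv2.imwrite('pics/t3c.png',np.hstack([cv2.resize(i[60:205,295:425],None,fx=4,fy=4,interpolation=cv2.INTER_CUBIC),cv2.resize(i[50:195,130:200],None,fx=4,fy=4)]))
a=cv2.imread('pics/top1.png')
def blob(i,x0,x1):
    h=cv2.cvtColor(i,cv2.COLOR_BGR2HSV)[50:205,x0:x1]; m=cv2.inRange(h,(3,190,140),(12,255,255)); y,x=np.nonzero(m); return x.mean()+x0,y.mean()+50,len(x)
print('white knob',blob(a,130,250),blob(i,130,250)); 
E
```

```text
t 7.1167 pos [ 0.36795354 -0.37409236  0.22497529] yaw 22.95637078542084 gap 0.07659851049874908 F [1.377938   0.5092283  0.41563077]
units [ 6.21308612 -0.88891378  3.67531684]
cradle [-0.28210252 -0.03526946]
white knob (np.float64(170.6818181818182), np.float64(117.54545454545455), 66) (np.float64(170.65671641791045), np.float64(117.67164179104478), 67)
```

View pics/t3c.png

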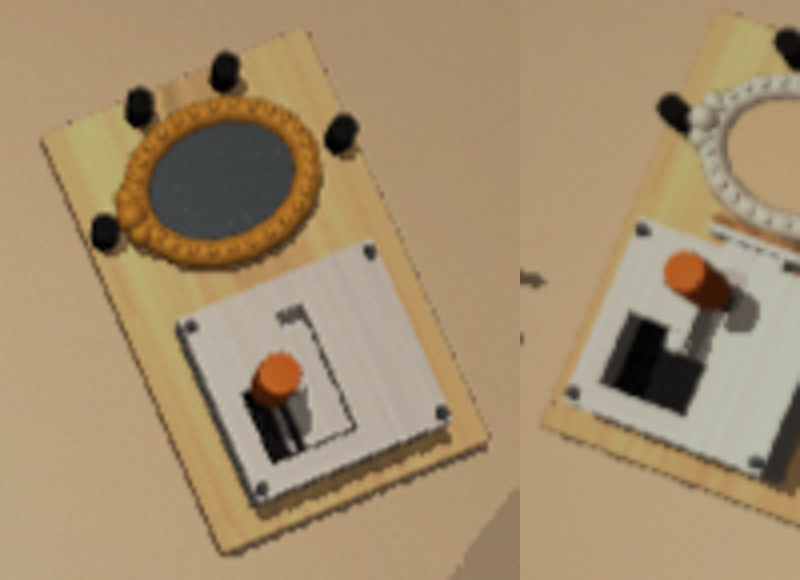

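The knob top is now at crop (280,375), sitting in the notch. The gold frame and the white cradle are unchanged. I'll measure the knob once more and hand in.

```bash
python3 - <<'E'
from h import *
c=cams.read_camera('top'); k=world(c,280/4+294.6,375/4+59.6,.112)[:2]-[.6131,-.2306]
th=np.radians(23.14); print(np.array([[np.cos(th),np.sin(th)],[-np.sin(th),np.cos(th)]])@k)
print(ticket.finish_job())
E
```

```text
[-0.06753807  0.03308785]
the job is handed in; nothing more can be done
None
```

The gold frame's jaw is open and held by its notch, and I handed the job in at about 7 s of the 32 s allowed. I gripped the gold cradle's knob at 60 N and drew it back to x ≈ -92 mm. I then moved it 33 mm sideways, let it settle into the notch, released it and backed the arm well clear.

- **Knob:** the last top image puts it at x ≈ -67.5 mm, y ≈ +33 mm in the cradle frame, inside the required -81 to -63 mm and above 24 mm.
- **Gold frame:** it looks unmoved in the picture.
- **White cradle:** its knob's image position changed by about 0.1 pixel, so it stayed clamped.
- **Robot:** it was clear of everything, with a wrist force of about 1.5 N, which is sensor noise.

One reading was off: the fingers showed a 22.7 mm gap on the 26 mm knob. The images showed a sound grip, and the knob followed the tool all the way.

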